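# Trap the clip stand's spring plunger with its keeper

### The arm

A 6-joint arm with a two-finger parallel gripper is mounted at the origin on the work surface. World frame = base frame: x ahead of the robot, y to its left, z up, the work surface at z = 0. Lengths are in m, angles in rad, forces in N, time in s.
With the tool pointing down it reaches from about 0.35 to 0.775 m from the base axis. Payload 7.3 kg.
Tool frame: the origin (TCP) lies on the centre line of the jaws, within the pads' length; the fingertips stand 17 mm ahead of it and the grasp point (between the pads) lies 2 mm behind it (robot.tip_extent is the distance from the TCP to the fingertips, in m); z points along the fingers, y is the line along which they close (so a half turn about z gives the same grasp; the last joint's range is limited). The gripper opens to 92 mm and grips with 3 to 60 N. Pads are 19 mm wide; open, the fingers measure 130 mm over their backs; the gripper's body (75 mm by 190 mm) begins 47 mm behind the grasp point.
Start: joints at [-1.484, 0.342, 1.524, -0, 1.275, -0.146], TCP at [0.121, -0.511, 0.244] pointing down, gripper open.
Joint ranges: [-2.53, 2.53], [-0.77, 2.02], [0.04, 2.7], [-1, 4.14], [0.28, 2.66], [-3.11, 3.11]. Speed limits (rad/s): [2.57, 2.57, 3.14, 3.14, 3.14, 3.14].

### API

Orientations are given as [roll, pitch, yaw] about the fixed x, y, z axes, in that order (R = Rz(yaw) Ry(pitch) Rx(roll)).
In Python, from cell import robot gives the robot as it stands.
- The arm moves only by the tool step_arm, never from a script. Its argument "motion" is a list of rows, each a list of 2 entries, a list of its own where there are three numbers: the shift along the tool's x, y, z in units of 60 mm (1.0 is 60 mm), then the turn about the tool's z in rad. In form: [[[x, y, z], spin], ...]. A call has 1 to 10 rows; each row is the pose to reach, as a shift and turn from the pose commanded when the call began, along the tool's axes at that moment; what a row does not reach only later rows make up. A row lasts 1/8 s, in which the tool goes at most 62.5 mm and 10.7 degrees, less where a joint would pass 70% of its speed; a pose out of reach is approached as far as the arm can. A call with a gripper value outside its range is refused whole. "hand" is the closure in counts, from 0 (fully open) to 255 (shut), set as the call begins (left out, the last holds). The fingers move at their own pace and stop on an object; "squeeze" is the grip in N (left out, the last holds). Time passes only in rows, so rows that repeat a pose let the fingers close. It gives the time, the measured TCP pose, the force, the opening and the grip force at its end, in the units of the state.
- robot.observe(): the state, without advancing time (a new reading comes with each control period).
- robot.read_camera(name): name is "scene" or "side" or "wrist"; returns a dict with "pixels" (400x640x3 uint8, red, green, blue), "intrinsics" (3x3 intrinsics, pixels), "xyz" and "rotation" of the camera in the world; the wrist camera has in their place "T_tool_cam" (4x4, takes a point from camera to tool coordinates, whose origin is the TCP and whose axes are the flange's). Camera axes: x right, y up, looking along -z (the intrinsics and any distortion apply to the point x, -y, -z); pixel columns grow to the right and rows downward; lengths in m; the calibration is good to about 2 mm. A picture is of the moment at which its call begins: read the wrist's pose just before it. There is no depth.
- robot.hand_in(): hands the job in; it is judged then, once.
The state is a dict: "time": time; "qpos": joint angles; "qvel": joint speeds; "joint_efforts": joint torques, N m; "tool_pos": TCP position; "tool_rot": TCP orientation; "contact_force": force on the tool from outside, world axes, zero at the start; "torque": the same for the moment, N m; "opening": finger opening in m; "grip_force": force on a finger pad.
Only numpy, scipy, OpenCV 4.12 (cv2) and the standard library are available. Lean on these libraries where they do the work, as an engineer would, in place of code of your own. Each camera call takes 0.05 s, during which the arm holds its last target. There are 200 camera calls.

### The job

Lock the clip stand for board work by trapping its spring detent: pick up the loose keeper plate by its fin, push the stand's spring plunger down into its housing with it until the ears rest on the collar's ledges, then slide the keeper under the two lips until it is fully home against the stop, and let go so that the spring stays trapped. Feel your way and press gently, never leaning hard on the stand, and leave everything else on the bench where it is.

Things in the scene. Friction and masses are not known exactly. Their poses are not given: they have to be found in the camera images.
- stand: Clip stand, fixed. Origin: under the plunger's axis at bench level; z up; +x: way the keeper slides home, towards the post (x = 120 mm, 94 high) whose chrome clip holds a green board (all below 110). Black steel foot: x -65..165, y -50..50, 14 high. Round the plunger, on four posts, an aluminium collar that carries it (see bay and stop).
- bay (a point): Open bay of the collar, stand x = -24 mm, given at bench level. Collar: two level ledges (|y| 18..32, x -40..18) with outer side walls (inner faces |y| = 32), no lips over x -40..-10. Ledge height is hand-set, 34 to 58 mm above the bench, new each time and not reported: feel for it. Force rises gently on the spring, then steeply once the ears land on the ledges.
- stop (a point): Stop face closing the pocket under the lips, stand x = 12 mm, y = 0, given at bench level. Two lips (|y| 20..38, x -10..18, 5 mm thick) overhang the ledges: underside 8 mm, top 13 mm above the ledge. The stop is rigid: the ears meet it when fully home (keeper centre at stand x = 2). The collar does not yield to normal pushing.
- plunger (a joint): Travel of the chrome spring plunger into its housing, m: 0 = out, grows downwards, at most 0.022; 0.016 with the keeper on the ledges. Its slightly domed top, 20 mm across, on the stand axis x = y = 0, stands 16 mm above the ledges when out. It takes about 2 N plus 0.3 N per mm (7 N with the keeper on the ledges), besides rubbing; springs back when let go.
- keeper: Loose steel keeper plate, about 0.14 kg, flat on the bench, same either way round. Origin: centre of its underside, z up. Plate 76 (x) x 34 (y) x 6 mm; cross-bar at its middle 20 (x) x 60 (y) x 6, its ends are the ears (2 mm side play, 2 mm play under the lips). Upright black fin at the centre, 12 (x) x 30 (y), 6 to 52 mm above the underside: grip it across its 12 mm, tips 16 mm or more up.
- keeper_fin (a point): Top centre of the keeper's fin, 52 mm above its underside. Used with the keeper's x along the stand's x: centred on the bay its plate still covers the plunger and its ears stand in front of the lips. Let go when home, the spring lifts it 2 mm until the ears bear on the lips from below.
- tweezer_case: Bystander, leave alone: red silicone-grip tweezer case lying flat, 145 x 32 x 18 (mm). Origin: centre of its underside, z up.
- antenna_mount: Bystander, leave alone: black plastic antenna mount, 40 x 30 foot, 36 high, with two short tubes (mm). Origin: centre of its underside, z up.
- motor_bell: Bystander, leave alone: gold-tone motor bell, 28 across, 30 high with its shaft (mm). Origin: centre of its underside, z up.
- driver: Bystander, leave alone: screwdriver, 160 long (mm). Origin: centre of its underside.
- battery: Bystander, leave alone: grey flight battery pack, 75 x 36 x 28 (mm). Origin: centre of its underside, z up.
- screw_tray: Bystander, leave alone: white open tray with four compartments, 110 x 80 x 22 (mm). Origin: centre of its underside, z up.
- flux_jar: Bystander, leave alone: small closed jar, 40 across, 45 high (mm). Origin: centre of its underside, z up.

How it is judged:
By the outcome, as a careful person would: the job done as asked, in the order asked, and still so for the second after the job is handed in, with the robot touching nothing.
It also fails if it takes over 61 s, if anything falls off the work surface, if the arm or the gripper's body presses on something with over 40 N, if the wrist force passes 120 N, or if a joint passes its speed limit or range.

## Working session

There is one attempt and no reset: what is moved stays moved. The work goes in short steps, Python scripts to look and compute and a tool call to move; the robot and the scene stay as the last step left them, time stands still between calls to the robot, and variables do not carry over. Pictures are saved under pics/ and viewed, at most 12 in all, crops included, and the job is handed in when it is done.

Besides the shell and the picture viewer there is one more tool, called after ">>>" in YAML: its name, and indented under it one key for each argument. step_arm: Moves the arm, as the interface text tells. Its arguments: {"type":"object","properties":{"motion":{"type":"array"},"hand":{"type":"number"},"squeeze":{"type":"number"}},"required":["motion"]}

```bash
ls; mkdir -p pics
cat > h.py <<'E'
import numpy as np, cv2
from cell import robot
from scipy.spatial.transform import Rotation as R
def cam(n):
    s=robot.observe(); c=robot.read_camera(n); K=np.array(c["intrinsics"])
    if n=="wrist":
        T=np.array(c["T_tool_cam"]); Rt=R.from_euler('xyz',s["tool_rot"]).as_matrix()
        return c["pixels"],K,np.array(s["tool_pos"])+Rt@T[:3,3],Rt@T[:3,:3],c
    return c["pixels"],K,np.array(c["xyz"]),np.array(c["rotation"]).reshape(3,3) if np.size(c["rotation"])==9 else R.from_euler('xyz',c["rotation"]).as_matrix(),c
def ray(K,Rc,u,v):
    d=np.linalg.inv(K)@[u,v,1]; return Rc@(d*[1,-1,-1])
def onz(K,p,Rc,u,v,z):
    d=ray(K,Rc,u,v); return p+d*(z-p[2])/d[2]
def proj(K,p,Rc,X):
    q=(Rc.T@(np.array(X)-p))*[1,-1,-1]; q=K@q; return q[:2]/q[2]
E
python3 - <<'E'
from h import *
print(robot.observe())
for n in("scene","side","wrist"):
    im,K,p,Rc,c=cam(n); print(n,K.tolist(),p,Rc.round(3).tolist(),[k for k in c]); cv2.imwrite(f"pics/{n}0.png",im[:,:,::-1])
    np.savez(f"{n}0.npz",im=im,K=K,p=p,Rc=Rc)
E
```

```text
pics
{'time': 0.0, 'qpos': array([-1.48399636e+00,  3.42761096e-01,  1.52500857e+00, -3.97467873e-05,
        1.27543134e+00, -1.45999490e-01]), 'qvel': array([-1.09539528e-03,  8.20520727e-05, -2.48926178e-03,  4.77046104e-04,
       -3.45538603e-04,  1.60349473e-03]), 'joint_efforts': array([ 4.20894594e-04, -4.31240952e+01, -2.44216257e+01,  7.18799606e-02,
        5.60735771e-02, -1.18567600e-04]), 'tool_pos': array([ 0.12109537, -0.51044418,  0.24302799]), 'tool_rot': array([-3.13999589e+00, -1.96382342e-04,  2.32810898e-01]), 'contact_force': array([ 0.06993861, -0.09623581,  0.02396271]), 'torque': array([ 0.00448209,  0.01270076, -0.02428001]), 'grip_force': 0.0, 'opening': 0.09201208897678839}
scene [[415.992999418508, 0.0, 315.0696258868124], [0.0, 415.992999418508, 194.1269890190318], [0.0, 0.0, 1.0]] [1.36018077 0.19264078 0.81219194] [[-0.247, -0.649, 0.719], [0.969, -0.153, 0.195], [-0.016, 0.745, 0.667]] ['pixels', 'intrinsics', 'xyz', 'rotation']
side [[456.5117050230191, 0.0, 311.97392224267105], [0.0, 456.5117050230191, 198.81003708598791], [0.0, 0.0, 1.0]] [ 0.29463111 -0.82947075  0.69859227] [[0.945, 0.21, -0.25], [-0.325, 0.554, -0.767], [-0.023, 0.806, 0.592]] ['pixels', 'intrinsics', 'xyz', 'rotation']
wrist [[315.7282154193501, 0.0, 314.5756906216539], [0.0, 315.7282154193501, 197.00701097931415], [0.0, 0.0, 1.0]] [ 0.19109618 -0.49452535  0.3845092 ] [[0.229, 0.939, 0.258], [-0.973, 0.221, 0.06], [-0.0, -0.265, 0.964]] ['pixels', 'intrinsics', 'T_tool_cam']
```

View pics/scene0.png

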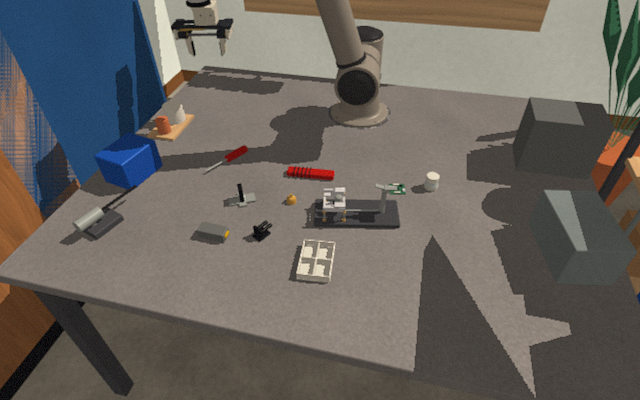

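View pics/side0.png

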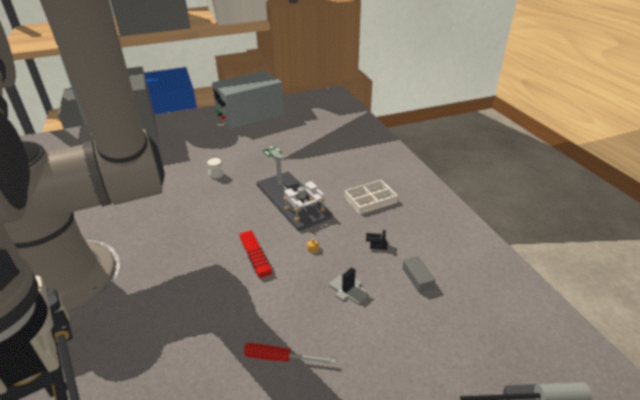

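The scene view shows the keeper near (242,198), with its fin top near (240,184). The stand's foot runs from about (315,212) to (400,212), the collar is at (334,200) and the post with the green board is at (395,188). In the side view the keeper is at (348,283), the collar at (303,195) and the post at (275,155).

Run:
```python
from h import *
a=np.load("scene0.npz");b=np.load("side0.npz")
for n,u,v,z in [("fin top",240,184,.052),("keeper base",243,200,.003),("collar",334,196,.06),("footL",316,222,.014),("footR",399,224,.014),("footRb",398,203,.014)]:
    print(n,onz(a['K'],a['p'],a['Rc'],u,v,z).round(3))
for n,u,v,z in [("fin top",349,269,.052),("keeper base",348,286,.003),("collar",304,193,.06)]:
    print(n,onz(b['K'],b['p'],b['Rc'],u,v,z).round(3))
A=cv2.resize(a['im'][170:250,210:410],None,fx=4,fy=4,interpolation=cv2.INTER_CUBIC)
B=cv2.resize(b['im'][140:310,240:410],None,fx=3,fy=3,interpolation=cv2.INTER_CUBIC)[:, :]
B=cv2.resize(b['im'][140:310,240:440],(320,272),interpolation=cv2.INTER_CUBIC)
C=np.zeros((592,800,3),np.uint8);C[:320]=A;C[320:,:320]=B
w=np.load("wrist0.npz")['im'];C[320:,340:340+435]=cv2.resize(w,(435,272))
cv2.imwrite("pics/z1.png",C[:,:,::-1])
```

```text
fin top [ 0.547 -0.247  0.052]
keeper base [ 0.559 -0.24   0.003]
collar [0.544 0.024 0.06 ]
footL [ 0.607 -0.011  0.014]
footR [0.563 0.205 0.014]
footRb [0.482 0.194 0.014]
fin top [ 0.56  -0.239  0.052]
keeper base [ 0.559 -0.238  0.003]
collar [0.554 0.027 0.06 ]
```

View pics/z1.png

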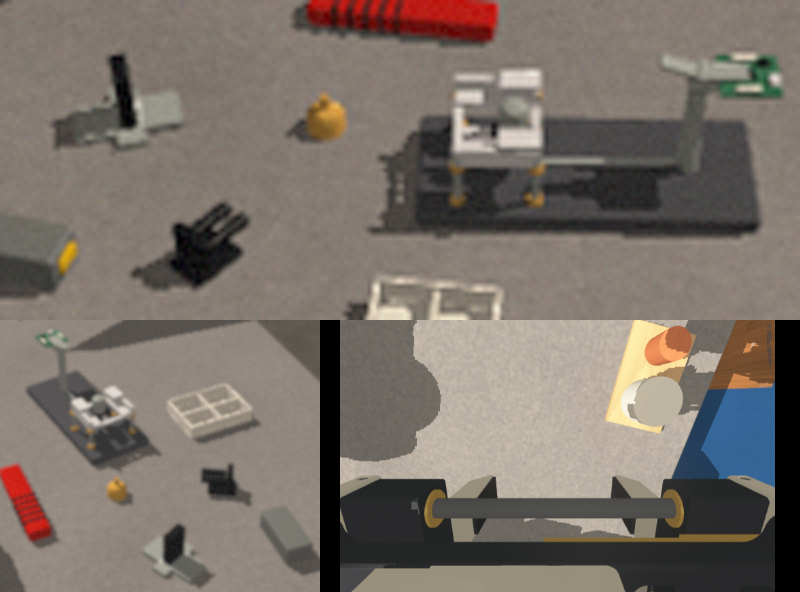

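>>> step_arm:
  motion:
    - [[0.81,-0.27,0],0]
    - [[1.62,-0.54,0],0]
    - [[2.43,-0.82,0],0]
    - [[3.24,-1.09,0],0]
    - [[4.05,-1.36,0],0]
    - [[4.86,-1.63,0],0]
    - [[5.67,-1.9,0],0]
    - [[6.48,-2.18,0],0]
    - [[7.3,-2.45,0],0]
    - [[8.1,-2.72,0],0]
  hand: 0
  squeeze: 25

```text
time: 1.4
tool_pos: [0.5576, -0.2388, 0.2434]
tool_rot: [-3.141, 0.0, 0.233]
contact_force: [0.7, -0.5, 0.3]
opening: 0.0918
grip_force: 0.0
```

Run:
```python
from h import *
s=robot.observe(); print(s['time'],s['tool_pos'],s['tool_rot'])
im,K,p,Rc,c=cam("wrist"); np.savez("wrist1.npz",im=im,K=K,p=p,Rc=Rc); cv2.imwrite("pics/w1.png",im[:,:,::-1])
print(proj(K,p,Rc,[.557,-.24,0]))
```

```text
1.4 [ 0.55764158 -0.23876487  0.24341696] [-3.14144801e+00  4.32486154e-04  2.32938875e-01]
[314.8974384  171.18722807]
```

View pics/w1.png

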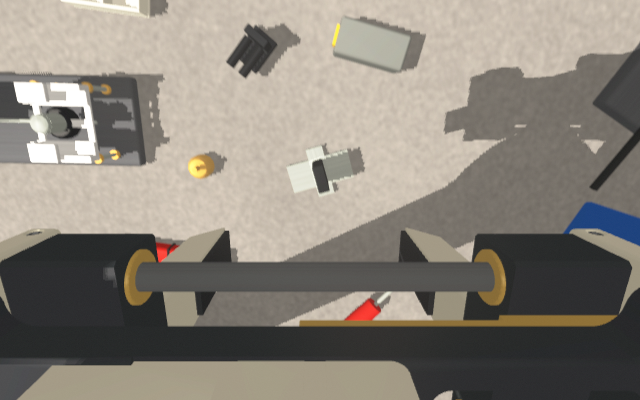

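The wrist view shows the keeper at about (322,171), with plate ends near (292,180) and (354,161) and the fin top near (320,176). The stand's foot end is at (136,79)–(144,164), the plunger and its white collar are near (45,122), and the motor bell is at (200,166).

Run:
```python
from h import *
d=np.load("wrist1.npz");im,K,p,Rc=[d[k] for k in('im','K','p','Rc')]
g=lambda u,v,z:onz(K,p,Rc,u,v,z)
roi=im[130:215,270:375].astype(int)
hsv=cv2.cvtColor(im,cv2.COLOR_RGB2HSV)
print("plate px",im[178,300],im[165,342],"bench",im[210,300],im[200,350],"fin",im[178,320])
# plate: green>=red ; bench is warm (r>b)
m=((roi[...,1]-roi[...,0]>=0)).astype(np.uint8)
m=cv2.morphologyEx(m,cv2.MORPH_OPEN,np.ones((3,3),np.uint8))
n,l,st,ce=cv2.connectedComponentsWithStats(m); print(st,ce+[270,130])
C=cv2.resize(im[130:215,270:375],None,fx=5,fy=5,interpolation=cv2.INTER_NEAREST);M=cv2.resize(m*255,None,fx=5,fy=5,interpolation=cv2.INTER_NEAREST)
M=M[:,:270] if 0 else M
S=cv2.resize(im[70:175,0:160],None,fx=5,fy=5)
cv2.imwrite("pics/k1.png",np.hstack([cv2.resize(C,(400,324))[:,:,::-1],cv2.resize(cv2.cvtColor(M,cv2.COLOR_GRAY2BGR),(400,324))]))
for n,a,b in [("plate",(292,180.5),(354,161)),("bar",(313,148),(324,193))]:
    A=g(*a,.006);B=g(*b,.006);print(n,A[:2],B[:2],"mid",(A+B)[:2]/2,"len",np.linalg.norm(B-A),"ang",np.arctan2(*(B-A)[1::-1]))
print("fintop",g(320.5,176,.052))
A=g(136,79,.014);B=g(144,164,.014);print("foot",A,B,np.linalg.norm(A-B),"ang",np.arctan2(*(B-A)[1::-1]))
```

```text
plate px [228 228 214] [143 144 132] bench [200 190 176] [205 195 180] fin [71 69 68]
[[   0    0  105   85 7454]
 [  18   17   64   45 1462]
 [  50   62    3    3    9]] [[322.55097934 172.57338342]
 [319.19699042 168.94733242]
 [321.         193.        ]]
plate [ 0.54038393 -0.21505493] [ 0.58105736 -0.28278434] mid [ 0.56072064 -0.24891963] len 0.07900380465624193 ang -1.0299884574130247
bar [ 0.58489767 -0.23107516] [ 0.53398986 -0.2570188 ] mid [ 0.55944376 -0.24404698] len 0.057137352255460606 ang -2.670278688372293
fintop [ 0.56282985 -0.24470436  0.052     ]
foot [ 0.61473649 -0.02342908  0.014     ] [ 0.52158119 -0.04054109  0.014     ] 0.09471394203966978 ang -2.959924606446154
```

View pics/k1.png

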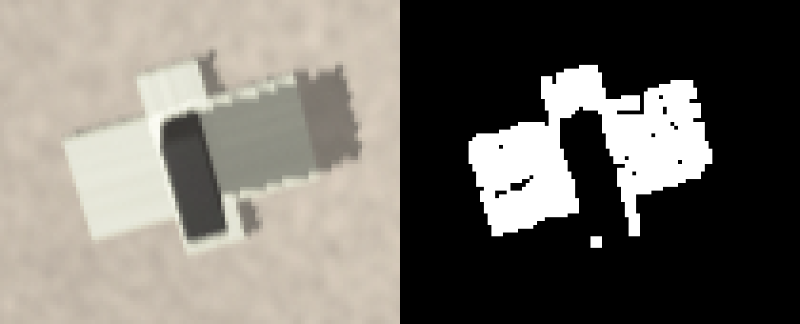

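The crop shows plate corners at (286.5,167), (294,193), (348,149) and (353,176.5) in full-image pixels. The fin's top face is centred near (321.5,178.5), and the darker patch to the right is only shadow.

Run:
```python
from h import *
d=np.load("wrist1.npz");im,K,p,Rc=[d[k] for k in('im','K','p','Rc')]
g=lambda u,v,z:onz(K,p,Rc,u,v,z)[:2]
TL,BL,TR,BR=[g(*q,.006) for q in((286.5,166.7),(294.4,193),(348.2,148.9),(352.7,176.5))]
print("ctr",(TL+BL+TR+BR)/4,"len",np.linalg.norm(TR-TL),np.linalg.norm(BR-BL),"w",np.linalg.norm(TL-BL),np.linalg.norm(TR-BR))
for a,b in((TR,TL),(BR,BL)): print("ang x",np.arctan2(*(b-a)[::-1]))
U=(g(306,149,.006)+g(323,145.7,.006))/2;D=(g(318.8,197.2,.006)+g(333.5,194.3,.006))/2
print("bar mid",(U+D)/2,np.linalg.norm(U-D),"ang+pi/2",np.arctan2(*(U-D)[::-1])+np.pi/2)
print("fintop",g(321.5,178.5,.052))
rect=None
S=cv2.resize(im[60:180,0:160],None,fx=5,fy=5,interpolation=cv2.INTER_CUBIC);cv2.imwrite("pics/s1.png",S[:,:,::-1])
```

```text
ctr [ 0.55923565 -0.24617871] len 0.0772338427179693 0.07459221450216012 w 0.03416300868257693 0.03420286203904634
ang x 2.084091019583197
ang x 2.0854448959648346
bar mid [ 0.55860942 -0.24653764] 0.061535187525240696 ang+pi/2 2.0399133887013843
fintop [ 0.56041348 -0.24639357]
```

>>> step_arm:
  motion:
    - [[0,0.13,0.8],-0.13]
    - [[0,0.13,1.6],-0.266]
    - [[0,0.13,2.4],-0.266]
    - [[0,0.13,3.1],-0.266]
    - [[0,0.13,3.42],-0.266]
    - [[0,0.13,3.42],-0.266]

```text
time: 2.2
tool_pos: [0.5569, -0.247, 0.0366]
tool_rot: [-3.138, 0.002, 0.499]
contact_force: [-0.8, -0.2, -0.2]
opening: 0.0917
grip_force: 0.0
```

>>> step_arm:
  motion:
    - [[0,0,0],0]
    - [[0,0,0],0]
    - [[0,0,0],0]
    - [[0,0,0],0]
    - [[0,0,0],0]
    - [[0,0,0],0]
  hand: 255
  squeeze: 25

```text
time: 2.95
tool_pos: [0.5582, -0.2475, 0.0385]
tool_rot: [3.141, 0.0, 0.499]
contact_force: [-0.1, -0.9, -0.2]
opening: 0.0362
grip_force: 0.0
```

>>> step_arm:
  motion:
    - [[0,0,0],0]
    - [[0,0,0],0]
    - [[0,0,0],0]
    - [[0,0,0],0]
    - [[0,0,0],0]

```text
time: 3.58
tool_pos: [0.5581, -0.2474, 0.0385]
tool_rot: [-3.141, 0.0, 0.499]
contact_force: [-0.5, 0.6, -0.2]
opening: 0.0116
grip_force: 25.0
```

```bash
python3 - <<'E'
import numpy as np
E
echo
```

```text
(no output)
```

View pics/s1.png

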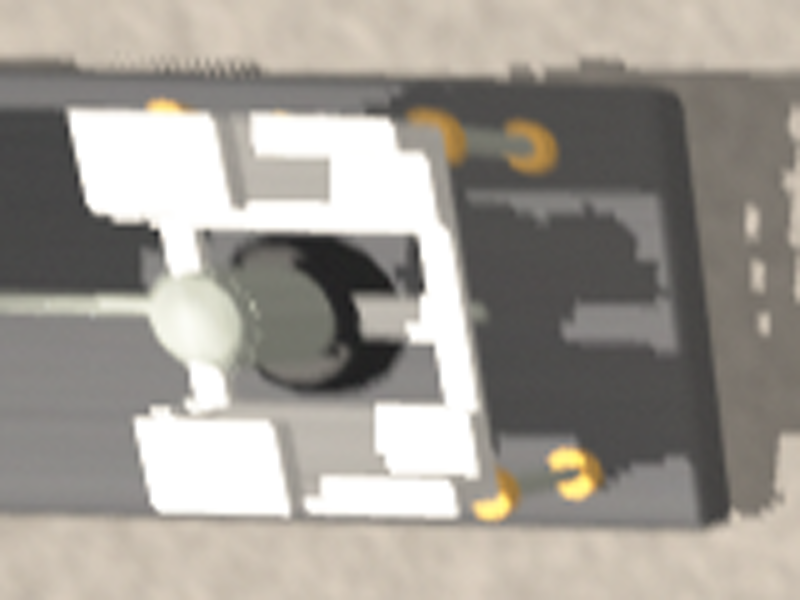

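Grasp is good: opening 11.6 mm at 25 N. The crop of the stand shows the foot end corners at about (136,78) and (145.6,164), the plunger near (57,124), the lips at the left and the open bay at the right. I'll lift and take a closer look at the stand on the way.

>>> step_arm:
  motion:
    - [[0,0,-0.6],0]
    - [[0,0,-1.5],0]
    - [[0.2,-0.6,-2.4],0.05]
    - [[0.4,-1.3,-3.1],0.12]
    - [[0.6,-2.0,-3.1],0.2]
    - [[0.8,-2.8,-3.1],0.28]
    - [[1.0,-3.5,-3.1],0.318]
    - [[1.2,-4.1,-3.1],0.318]
    - [[1.26,-4.34,-3.1],0.318]
    - [[1.26,-4.34,-3.1],0.318]

```text
time: 4.82
tool_pos: [0.5, 0.0175, 0.2245]
tool_rot: [3.141, -0.0, 0.182]
contact_force: [-0.1, -0.4, -1.2]
opening: 0.0117
grip_force: 25.0
```

Run:
```python
from h import *
s=robot.observe(); print(s['time'],s['tool_pos'],s['tool_rot'],s['contact_force'],s['opening'])
im,K,p,Rc,c=cam("wrist"); np.savez("wrist2.npz",im=im,K=K,p=p,Rc=Rc); cv2.imwrite("pics/w2.png",im[:,:,::-1])
```

```text
4.825 [0.49997205 0.0175476  0.22451276] [ 3.14105567e+00 -2.54734556e-05  1.82314901e-01] [-0.07743285 -0.44714195 -1.21798957] 0.011722161772800154
```

View pics/w2.png

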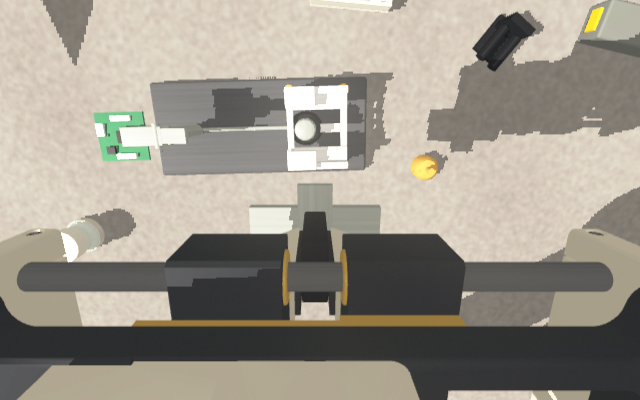

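The wrist view from above the stand shows foot corners near (152,83), (366,77), (366,170) and (164,174), and the plunger top near (305,128). The collar spans columns 285–347. The held keeper's ear end is at (298–332,184) and its plate runs from column 249 to 380 at row 206, sitting nearly square in the hand.

Run:
```python
from h import *
d=np.load("wrist2.npz");im,K,p,Rc=[d[k] for k in('im','K','p','Rc')]
g=lambda u,v,z:onz(K,p,Rc,u,v,z)[:2]
# edges: subpixel location of the strongest gradient along short scans
G=cv2.GaussianBlur(cv2.cvtColor(im,cv2.COLOR_RGB2GRAY),(3,3),0).astype(float)
def vs(u,v0,v1):  c=np.abs(np.diff(G[v0:v1,u])); i=np.arange(len(c)); i0=c.argmax(); w=c*(abs(i-i0)<3); return v0+.5+(w*i).sum()/w.sum()
def hs(v,u0,u1):  c=np.abs(np.diff(G[v,u0:u1])); i=np.arange(len(c)); i0=c.argmax(); w=c*(abs(i-i0)<3); return u0+.5+(w*i).sum()/w.sum()
def line(P): P=np.array(P); c=np.median(P,0); dd=cv2.fitLine(P.astype(np.float32),cv2.DIST_HUBER,0,.001,.001).ravel(); return dd[2:],dd[:2]
top=line([g(u,vs(u,70,92),.014) for u in range(165,275,5)])
bot=line([g(u,vs(u,164,184),.014) for u in range(175,290,5)])  # lower edge
end=line([g(hs(v,355,376),v,.014) for v in range(90,165,5)])
for l in(top,bot,end): print(l, np.arctan2(l[1][1],l[1][0]))
# axis x direction
dirs=[l[1]*np.sign(l[1][1]) for l in(top,bot)]; ex=sum(dirs);ex/=np.linalg.norm(ex);ey=np.array([-ex[1],ex[0]])
print("theta",np.arctan2(ex[1],ex[0]),"width",ey@(bot[0]-top[0]))
mid=(ey@top[0]+ey@bot[0])/2; e=ex@end[0]
O=ex*(e+.065)+ey*mid; print("origin",O)
for z in(.05,.06,.074): print("plunger@",z,g(305.5,127,z))
# keeper in hand
zt=.2245-.0385+.006
Pr=[g(hs(v,368,392),v,zt) for v in range(209,228,3)];Pl=[g(hs(v,240,260),v,zt) for v in range(210,228,3)]
E=[g(u,vs(u,176,194),zt) for u in range(302,330,3)]
F=[g(u,vs(u,200,212),zt) for u in list(range(254,292,4))+list(range(340,376,4))]
Rt=R.from_euler('xyz',robot.observe()['tool_rot']).as_matrix()[:2,:2]; t=robot.observe()['tool_pos'][:2]
tl=lambda P:(np.array(P)-t)@Rt
print("right y",np.median(tl(Pr),0),"left",np.median(tl(Pl),0),"ear x",np.median(tl(E),0),"plate edge",np.median(tl(F),0)); q=tl(F);print("yaw of edge",np.polyfit(q[:,1],q[:,0],1))
```

```text
(array([0.5841385 , 0.13451943], dtype=float32), array([ 0.20584951, -0.97858363], dtype=float32)) -1.3634646
(array([0.4850635 , 0.11490117], dtype=float32), array([ 0.20832278, -0.9780601 ], dtype=float32)) -1.3609365
(array([ 0.56329495, -0.03226659], dtype=float32), array([0.9481779 , 0.31774008], dtype=float32)) 0.3233451
theta 1.7793921 width 0.10099002
origin [0.55417407 0.03224299]
plunger@ 0.05 [0.55365552 0.03569838]
plunger@ 0.06 [0.55419394 0.03552672]
plunger@ 0.074 [0.55494773 0.03528638]
right y [0.01125523 0.03776255] left [ 0.0116237 -0.0384914] ear x [0.03236861 0.0001854 ] plate edge [ 0.01937696 -0.01446974]
yaw of edge [0.03270657 0.01880398]
```

Run:
```python
from h import *
d=np.load("wrist2.npz");im,K,p,Rc=[d[k] for k in('im','K','p','Rc')]
G=cv2.GaussianBlur(cv2.cvtColor(im,cv2.COLOR_RGB2GRAY),(3,3),0).astype(int)
print("row120,140 350:376",G[120,350:376],G[145,350:376])
print("ear cols302,315,328",*[G[178:190,u] for u in(302,315,328)])
print("plate cols",*[(u,G[200:212,u].tolist()) for u in(258,280,345,370)])
print("row 215",G[215,242:256],G[225,242:256],G[212,372:388],G[222,372:388])
S=im[70:235,240:400];cv2.imwrite("pics/s2.png",cv2.resize(S,None,fx=3.6,fy=3.6,interpolation=cv2.INTER_CUBIC)[:,:,::-1])
```

```text
row120,140 350:376 [102 102 102 102 102 102 101 101 101 100 100 102 107 111 109 111 126 135
 135 133 132 130 129 129 129 130] [100 100  99 100 100 100  99  99  98  99  99  98  98  98  98 108 127 136
 135 133 132 131 131 132 132 132]
ear cols302,315,328 [210 212 215 215 203 175 152 150 157 159 158 158] [216 215 212 208 193 167 147 146 152 154 154 154] [214 212 211 209 197 170 147 145 151 152 152 152]
plate cols (258, [203, 203, 202, 196, 176, 150, 149, 183, 221, 237, 239, 239]) (280, [213, 211, 209, 203, 180, 151, 149, 183, 220, 236, 238, 237]) (345, [209, 209, 207, 200, 178, 152, 140, 142, 148, 151, 152, 151]) (370, [208, 208, 208, 203, 181, 152, 139, 142, 149, 152, 153, 152])
row 215 [209 211 211 211 209 207 210 223 235 238 239 239 239 239] [211 212 212 211 210 209 209 216 229 236 236 236 236 236] [152 152 152 152 152 152 152 155 172 198 212 214 216 215 214 215] [154 154 154 154 154 154 154 164 189 208 213 214 213 211 209 210]
```

View pics/s2.png

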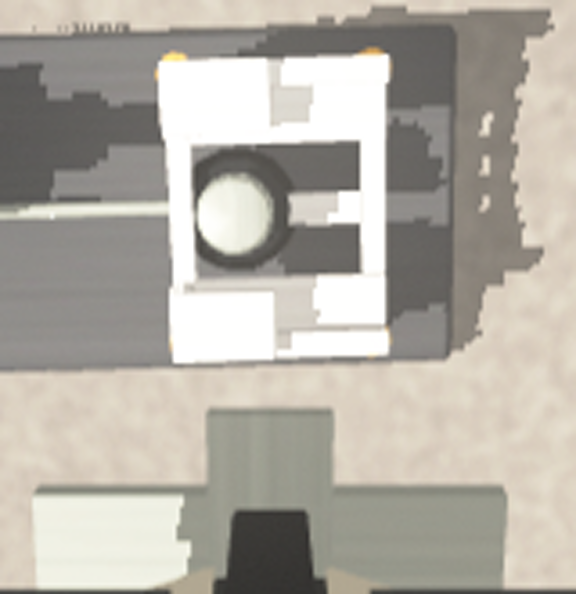

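The crop shows the plunger dome centred near (305.3,129.2), the foot end edge at column 365.5, and the lips' bay-side edges near columns 315–316. The keeper's edges are level with the image, so it isn't twisted in the grip.

Run:
```python
from h import *
d=np.load("wrist2.npz");im,K,p,Rc=[d[k] for k in('im','K','p','Rc')]
g=lambda u,v,z:onz(K,p,Rc,u,v,z)[:2]
th=1.7793;ex=np.array([np.cos(th),np.sin(th)]);ey=np.array([-ex[1],ex[0]])
O=np.array([.55417,.03224])
f=lambda n,P:print(n,(ex@(P-O)).round(4),(ey@(P-O)).round(4))
f("foot end",g(365.8,140,.014));f("foot end",g(365.8,115,.014))
for z in(.055,.065,.073): f("plunger %g"%z,g(305.3,129.2,z))
for zl in(.045,.058):
  zt=zl+.013
  f("lipT bay edge",g(240+270/3.6,70+60/3.6,zt));f("lipB bay edge",g(240+275/3.6,70+358/3.6,zt))
  f("lipT stop edge",g(240+163/3.6,70+62/3.6,zt));f("lipB stop edge",g(240+173/3.6,70+360/3.6,zt))
  f("collar bay end T",g(240+388/3.6,70+57/3.6,zt));f("collar bay end B",g(240+387/3.6,70+353/3.6,zt))
```

```text
foot end -0.0614 0.0174
foot end -0.061 -0.0093
plunger 0.055 0.0036 0.0016
plunger 0.065 0.0033 0.0011
plunger 0.073 0.0031 0.0006
lipT bay edge -0.0068 -0.0367
lipB bay edge -0.006 0.0406
lipT stop edge 0.0207 -0.037
lipB stop edge 0.022 0.0404
collar bay end T -0.037 -0.0366
collar bay end B -0.0368 0.0401
lipT bay edge -0.0067 -0.0358
lipB bay edge -0.006 0.0383
lipT stop edge 0.0196 -0.0361
lipB stop edge 0.0208 0.0381
collar bay end T -0.0357 -0.0357
collar bay end B -0.0354 0.0378
```

>>> step_arm:
  motion:
    - [[0.4,0.13,0.3],-0.026]
    - [[0.8,0.26,0.8],-0.026]
    - [[0.895,0.29,1.3],-0.026]
    - [[0.895,0.29,1.6],-0.026]
    - [[0.895,0.29,1.68],-0.026]
    - [[0.895,0.29,1.68],-0.026]
    - [[0.895,0.29,1.68],-0.026]

```text
time: 5.75
tool_pos: [0.5566, 0.0094, 0.1247]
tool_rot: [3.141, -0.002, 0.206]
contact_force: [0.3, 0.1, -2.4]
opening: 0.0117
grip_force: 25.0
```

Run:
```python
from h import *
s=robot.observe(); print(s['time'],s['tool_pos'],s['tool_rot'],s['contact_force'],s['torque'])
im,K,p,Rc,c=cam("wrist"); np.savez("wrist3.npz",im=im,K=K,p=p,Rc=Rc)
sd=cam("side");sc=cam("scene")
A=cv2.resize(im[60:300,160:480],(480,360));B=cv2.resize(sd[0][130:250,240:340],(320,384),interpolation=cv2.INTER_CUBIC)
C=np.zeros((384,800,3),np.uint8);C[:360,:480]=A;C[:,480:]=B;cv2.imwrite("pics/z3.png",C[:,:,::-1])
```

```text
5.75 [0.55659001 0.00941093 0.1247086 ] [ 3.14084119e+00 -1.79005284e-03  2.06380515e-01] [ 0.34318587  0.1064262  -2.42088161] [-0.00513705  0.02925431 -0.01964719]
```

View pics/z3.png

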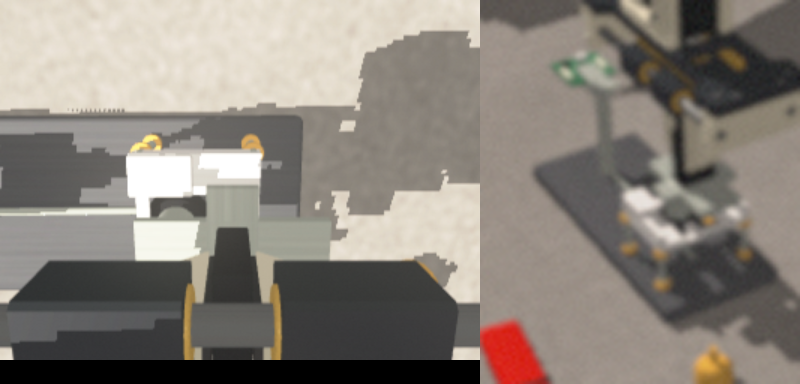

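The view shows the held ear spanning columns 298–333 in the full image. The lip's bay edge is near column 288 and the collar's bay end near column 334, both at row 162. So the keeper sits over the bay, and I'll work out the residual offset.

Run:
```python
from h import *
d=np.load("wrist3.npz");im,K,p,Rc=[d[k] for k in('im','K','p','Rc')]
g=lambda u,v,z:onz(K,p,Rc,u,v,z)[:2]
th=1.7793;ex=np.array([np.cos(th),np.sin(th)]);ey=np.array([-ex[1],ex[0]]);O=np.array([.5527,.0354])
f=lambda n,P:print(n,(ex@(P-O)).round(4),(ey@(P-O)).round(4))
pt=lambda x,y:(160+x/1.5,60+y/1.5)
zk=.1247-.0385+.006
f("ear R (-10)",g(*pt(260,186),zk));f("ear L(+10)",g(*pt(207,186),zk))
for zl in(.045,.05,.055):
  print(zl);f("collar end -40 / lip outer y -38",g(*pt(261,153),zl+.013));f("lip bay edge -10",g(*pt(192,153),zl+.013));f("lip far 18",g(*pt(127,153),zl+.013))
```

```text
ear R (-10) -0.0374 -0.0301
ear L(+10) -0.0175 -0.0302
0.045
collar end -40 / lip outer y -38 -0.0398 -0.0372
lip bay edge -10 -0.0093 -0.0373
lip far 18 0.0195 -0.0374
0.05
collar end -40 / lip outer y -38 -0.0395 -0.038
lip bay edge -10 -0.0097 -0.0381
lip far 18 0.0183 -0.0382
0.055
collar end -40 / lip outer y -38 -0.0392 -0.0388
lip bay edge -10 -0.0101 -0.0389
lip far 18 0.0172 -0.039
```

>>> step_arm:
  motion:
    - [[0,-0.03,0.08],0]
    - [[0,-0.03,0.16],0]
    - [[0,-0.03,0.24],0]
    - [[0,-0.03,0.26],0]
    - [[0,-0.03,0.28],0]
    - [[0,-0.03,0.3],0]

```text
time: 6.65
tool_pos: [0.5555, 0.0116, 0.1058]
tool_rot: [3.142, 0.0, 0.207]
contact_force: [-0.9, 0.4, 1.8]
opening: 0.0118
grip_force: 25.0
```

>>> step_arm:
  motion:
    - [[0,0,0.02],0]
    - [[0,0,0.04],0]
    - [[0,0,0.06],0]
    - [[0,0,0.08],0]

```text
time: 7.15
tool_pos: [0.5555, 0.0116, 0.1009]
tool_rot: [3.142, 0.0, 0.207]
contact_force: [-1.6, 0.5, 1.3]
opening: 0.0122
grip_force: 25.0
```

>>> step_arm:
  motion:
    - [[0,0,0.02],0]
    - [[0,0,0.04],0]
    - [[0,0,0.06],0]
    - [[0,0,0.08],0]

```text
time: 7.65
tool_pos: [0.5556, 0.0116, 0.0961]
tool_rot: [3.142, 0.0, 0.207]
contact_force: [-3.1, 0.3, 4.0]
opening: 0.0118
grip_force: 25.0
```

>>> step_arm:
  motion:
    - [[0,0,0.02],0]
    - [[0,0,0.04],0]
    - [[0,0,0.04],0]
  squeeze: 40

```text
time: 8.02
tool_pos: [0.5556, 0.0116, 0.0937]
tool_rot: [3.142, 0.0, 0.207]
contact_force: [-3.3, 1.3, 4.1]
opening: 0.0121
grip_force: 40.0
```

>>> step_arm:
  motion:
    - [[0,0,0.02],0]
    - [[0,0,0.035],0]
    - [[0,0,0.035],0]

```text
time: 8.4
tool_pos: [0.5556, 0.0116, 0.0922]
tool_rot: [3.141, -0.0, 0.207]
contact_force: [-5.3, 1.2, 10.0]
opening: 0.0118
grip_force: 40.0
```

>>> step_arm:
  motion:
    - [[0,0,0.015],0]
    - [[0,0,0.015],0]

```text
time: 8.65
tool_pos: [0.5556, 0.0116, 0.0922]
tool_rot: [3.141, -0.001, 0.207]
contact_force: [-7.5, 1.7, 16.5]
opening: 0.0118
grip_force: 40.0
```

>>> step_arm:
  motion:
    - [[-0.015,0,-0.007],0]
    - [[-0.015,0,-0.007],0]
    - [[-0.015,0,-0.007],0]

```text
time: 9.02
tool_pos: [0.5555, 0.0116, 0.0922]
tool_rot: [3.141, -0.002, 0.207]
contact_force: [-3.9, 1.7, 10.6]
opening: 0.0119
grip_force: 40.0
```

Run:
```python
from h import *
s=robot.observe(); print(s['time'],s['tool_pos'],s['tool_rot'],s['contact_force'],s['torque'])
im,K,p,Rc,c=cam("wrist"); np.savez("wrist4.npz",im=im,K=K,p=p,Rc=Rc)
sd=cam("side")
A=cv2.resize(im[60:300,160:480],(480,360));B=cv2.resize(sd[0][130:250,240:340],(320,384),interpolation=cv2.INTER_CUBIC)
C=np.zeros((384,800,3),np.uint8);C[:360,:480]=A;C[:,480:]=B;cv2.imwrite("pics/z4.png",C[:,:,::-1])
```

```text
9.025 [0.55551311 0.01159185 0.09219863] [ 3.14113417e+00 -2.37698834e-03  2.06757598e-01] [-3.94762943  1.67502873 10.58433977] [0.52178953 0.76374364 0.09666752]
```

View pics/z4.png

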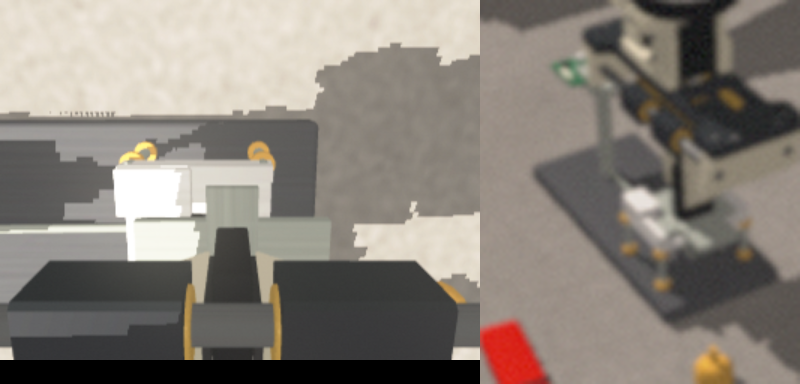

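The ear sits inside the bay, in front of the lip: ear columns are 206–258, lip edge 190, collar end 272 in the crop. It has landed on the ledges, so I'll start the slide, which runs along tool −y.

>>> step_arm:
  motion:
    - [[0,-0.03,0],0]
    - [[0,-0.07,0],0]
    - [[0,-0.11,0],0]
    - [[0,-0.15,0],0]
    - [[0,-0.15,0],0]

```text
time: 9.75
tool_pos: [0.5551, 0.019, 0.0923]
tool_rot: [3.138, -0.005, 0.207]
contact_force: [0.3, -3.7, 7.0]
opening: 0.012
grip_force: 40.0
```

>>> step_arm:
  motion:
    - [[0,-0.04,0],0]
    - [[0,-0.08,0],0]
    - [[0,-0.12,0],0]
    - [[0,-0.12,0],0]

```text
time: 10.25
tool_pos: [0.5537, 0.026, 0.0924]
tool_rot: [3.138, -0.005, 0.207]
contact_force: [1.0, -4.0, 8.0]
opening: 0.012
grip_force: 40.0
```

>>> step_arm:
  motion:
    - [[0,-0.03,0],0]
    - [[0,-0.06,0],0]
    - [[0,-0.09,0],0]
    - [[0,-0.09,0],0]

```text
time: 10.75
tool_pos: [0.5527, 0.0313, 0.0924]
tool_rot: [3.138, -0.005, 0.207]
contact_force: [0.3, -3.2, 7.1]
opening: 0.0115
grip_force: 40.0
```

>>> step_arm:
  motion:
    - [[0,-0.025,0],0]
    - [[0,-0.05,0],0]
    - [[0,-0.05,0],0]

```text
time: 11.12
tool_pos: [0.5521, 0.0342, 0.0924]
tool_rot: [3.138, -0.005, 0.207]
contact_force: [1.3, -3.8, 7.1]
opening: 0.0117
grip_force: 40.0
```

>>> step_arm:
  motion:
    - [[0,-0.02,0],0]
    - [[0,-0.04,0],0]
    - [[0,-0.04,0],0]

```text
time: 11.5
tool_pos: [0.5516, 0.0365, 0.0924]
tool_rot: [3.138, -0.006, 0.207]
contact_force: [0.5, -4.1, 7.5]
opening: 0.0118
grip_force: 40.0
```

>>> step_arm:
  motion:
    - [[0,-0.02,0],0]
    - [[0,-0.03,0],0]
    - [[0,-0.03,0],0]

```text
time: 11.88
tool_pos: [0.5512, 0.0382, 0.0924]
tool_rot: [3.138, -0.005, 0.207]
contact_force: [1.4, -4.9, 7.1]
opening: 0.0116
grip_force: 40.0
```

>>> step_arm:
  motion:
    - [[0,-0.02,0],0]
    - [[0,-0.03,0],0]
    - [[0,-0.03,0],0]

```text
time: 12.25
tool_pos: [0.5512, 0.0386, 0.0924]
tool_rot: [3.136, -0.006, 0.207]
contact_force: [2.1, -10.8, 6.1]
opening: 0.0118
grip_force: 40.0
```

>>> step_arm:
  motion:
    - [[0,-0.015,0],0]
    - [[0,-0.015,0],0]

```text
time: 12.5
tool_pos: [0.5511, 0.0387, 0.0924]
tool_rot: [3.134, -0.006, 0.207]
contact_force: [2.1, -13.1, 6.8]
opening: 0.0121
grip_force: 40.0
```

>>> step_arm:
  motion:
    - [[0,0.01,-0.015],0]
    - [[0,0.015,-0.03],0]
    - [[0,0.015,-0.045],0]
    - [[0,0.015,-0.045],0]

```text
time: 13.0
tool_pos: [0.5511, 0.0386, 0.0941]
tool_rot: [3.136, -0.005, 0.207]
contact_force: [4.6, -10.8, -0.7]
opening: 0.0118
grip_force: 40.0
```

>>> step_arm:
  motion:
    - [[0,0.015,0],0]
    - [[0,0.02,0],0]
    - [[0,0.02,0],0]
  squeeze: 10

```text
time: 13.38
tool_pos: [0.5511, 0.0385, 0.0941]
tool_rot: [3.138, -0.005, 0.207]
contact_force: [3.1, -5.4, -0.5]
opening: 0.0121
grip_force: 10.0
```

>>> step_arm:
  motion:
    - [[0,0,0],0]
    - [[0,0,0],0]
    - [[0,0,0],0]
    - [[0,0,0],0]
    - [[0,0,0],0]
    - [[0,0,0],0]
  hand: 140

```text
time: 14.12
tool_pos: [0.5487, 0.0402, 0.0938]
tool_rot: [3.142, -0.0, 0.207]
contact_force: [-0.5, 0.5, 0.8]
opening: 0.0417
grip_force: 0.0
```

Released. I'll raise the arm and back away to check.

>>> step_arm:
  motion:
    - [[0,0,-0.3],0]
    - [[0,0,-0.8],0]
    - [[0,0,-1.5],0]
    - [[-0.4,0,-2.0],0]
    - [[-0.9,0,-2.2],0]
    - [[-1.2,0,-2.2],0]
    - [[-1.2,0,-2.2],0]
    - [[-1.2,0,-2.2],0]

```text
time: 15.12
tool_pos: [0.4789, 0.0254, 0.2258]
tool_rot: [3.141, -0.001, 0.207]
contact_force: [0.8, -0.6, -0.4]
opening: 0.0415
grip_force: 0.0
```

Run:
```python
from h import *
s=robot.observe(); print(s['time'],s['tool_pos'],s['contact_force'])
im,K,p,Rc,c=cam("wrist"); np.savez("wrist5.npz",im=im,K=K,p=p,Rc=Rc)
sd=cam("side")[0]
A=cv2.resize(im[60:240,180:420],(480,360),interpolation=cv2.INTER_CUBIC);B=cv2.resize(sd[130:250,240:340],(320,384),interpolation=cv2.INTER_CUBIC)
C=np.zeros((384,800,3),np.uint8);C[:360,:480]=A;C[:,480:]=B;cv2.imwrite("pics/z5.png",C[:,:,::-1])
```

```text
15.125 [0.47889438 0.02544222 0.22584671] [ 0.8000339  -0.57415094 -0.42823706]
```

View pics/z5.png

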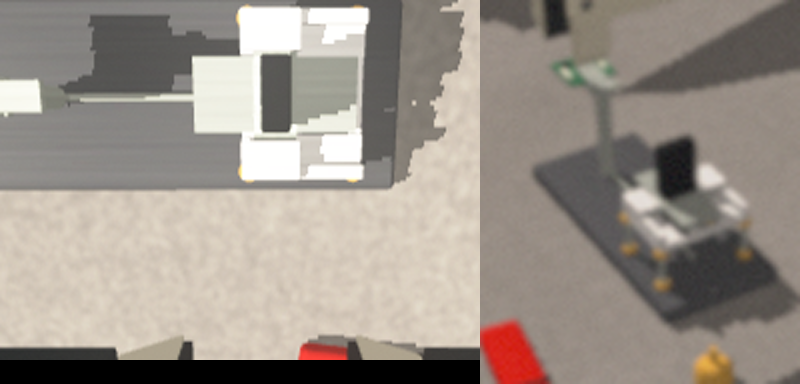

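The picture shows the keeper level under both lips, with its plate end at crop column 193, about 21–22 mm past the lips' far edge (column 239). That matches fully home, and the gripper is clear.

```bash
python3 -c "
from cell import robot
print(robot.hand_in())"
```

```text
the job is handed in; nothing more can be done
None
```

The keeper is fully home under both lips with the spring trapped, the gripper is released and clear, and the job was handed in about 15 s into the 61 s limit.

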